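Set the polariscope's analyser ring to the long mark and press the lamp button

TASK

On the round polariscope, gently push the upright pin on the ring's lever round with your fingertips until the lever's pointer lines up with the one long mark of the scale, and leave it there. Then press the button of the small lamp switch beside the polariscope right down and let it come up again. Push and press only: grip nothing, lift nothing, and leave the adapter, vial, weight and petri dish where they stand.

Things in the scene. Friction and masses are not known exactly. Their poses are not given: they have to be found in the camera images.
- polariscope: Fixed round grey lamp housing, 208 mm in diameter, its flat top 38 mm above the bench. On it lies a white scale disc (200 mm diameter, top at 42 mm) and, over the middle of that, a dark steel ring with a knurled rim (104 mm diameter, from 42 to 57 mm high) round a glass window, with a dark steel lever that sticks out radially. Origin: centre of the underside, on the bench, on the vertical axis about which the ring turns. Its cooling slots face its own +x.
- pin_top (a point): Centre of the top of the aluminium pin that stands upright on the lever: 10 mm in diameter, with a freely turning sleeve on which a finger can roll, 68 mm from the ring's axis. Its top is 88 mm above the bench; it rises 33 mm from the lever, whose upper face is 55 mm above the bench. The lever is 14 mm wide, 5 mm thick.
- pointer_tip (a point): Point of the lever's pointed outer end, 80 mm from the ring's axis, 52.5 mm above the bench, on the same radius as the pin.
- long_mark (a point): Inner end of the long black mark on the white scale disc, 81 mm from the ring's axis, 42 mm above the bench. The mark runs radially outward from there, 17 mm long and 4 mm wide; the 35 other marks, every 10 degrees round the disc, are only 7 mm long and 1.2 mm wide. The scale disc does not move during the run but is turned differently each time.
- analyser_ring (a joint): Angle of the ring with its lever, rad: 0 when the lever points to the polariscope's own -x, growing anticlockwise seen from above; stops at -1.6 and 1.6. Stiff by friction (about 1.5 N at the pin moves it, 0.10 N m); it stays where it is left. The lever starts clockwise of the long mark by 0.7 to 2.5 rad (seen from above), so it is to be pushed anticlockwise.
- lamp_button_top (a point): Centre of the top of the lamp switch's black push button, 32 mm in diameter, pressed straight down; it is in a small fixed grey housing on the bench, to the left or the right of the polariscope. Nothing lights up in this scene.
- lamp_button (a joint): Travel of the button, m: 0 up, 0.006 fully down, which takes 5 N; it springs back up.
- power_adapter: Loose black mains adapter, 47 x 86 x 31 mm, on the side of the polariscope opposite the switch. Origin: centre of the underside.
- vial: Loose capped glass sample vial, 27 mm diameter, 59 mm tall, behind the polariscope on the left. Origin: centre of the underside.
- weight: Loose calibration weight with a knob, 22 mm diameter, 31 mm tall, behind the polariscope on the right. Origin: centre of the underside.
- petri_dish: Loose petri dish, 63 mm diameter, 15 mm tall, in front of the polariscope on the right. Origin: centre of the underside.
Not all that is in view belongs to the job. Of the things shaped like the part that bears lamp_button_top, the grey one is meant. Leave any purple look-alike of the polariscope alone.

How it is judged:
By the outcome, as a careful person would: the job done as asked, in the order asked, and still so for the second after the job is handed in, with the robot touching nothing.
It also fails if it takes over 50 s, if anything falls off the work surface, if the arm or the gripper's body presses on something with over 40 N, if the wrist force passes 120 N, or if a joint passes its speed limit or range.

ROBOT

A 6-joint arm with a two-finger parallel gripper is mounted at the origin on a cart in front of the work surface, level with it; the furniture and walls round the work are solid. World frame = base frame: x ahead of the robot, y to its left, z up, the work surface at z = 0. Lengths are in m, angles in rad, forces in N, time in s.
With the tool pointing down it reaches from about 0.35 to 0.925 m from the base axis. Payload 6.4 kg.
Tool frame: the origin (TCP) lies midway between the tips of the shut fingers; the grasp point (between the pads) lies 19 mm behind it (env.hold_point_z is the distance from the TCP to the grasp point, in m); z points along the fingers, y is the line along which they close (so a half turn about z gives the same grasp; the last joint's range is limited). The gripper opens to 94 mm and grips with 3 to 60 N. Pads are 16 mm wide; open, the fingers measure 119 mm over their backs; the gripper's body (75 mm by 177 mm) begins 78 mm behind the grasp point.
Start: joints at [-1.3, 0.245, 1.558, -0, 1.339, -0.174], TCP at [0.28, -0.587, 0.205] pointing down, gripper open.
Joint ranges: [-3.13, 3.13], [-1.02, 2.26], [0.13, 2.54], [-0.95, 4.09], [0.21, 2.88], [-2.74, 2.74]. Speed limits (rad/s): [2.57, 2.57, 3.14, 3.14, 3.14, 3.14].

INTERFACE

Orientations are given as a unit quaternion [x, y, z, w].
In Python, from cell import monitor, eyes, sign_off, env gives the robot as it stands.
- The arm moves only by the shell command python3 -m crank 'ROWS'. ROWS is JSON, a list of rows, each a list of 3 entries, a list of its own where there are three numbers: the opening, from 0 (shut) to 1 (fully open), then the shift along the world's x, y, z as a fraction of full scale, then the turn, a rotation vector about the world's x, y, z as a fraction of full scale. In form: [[hand, [dx, dy, dz], [rx, ry, rz]], ...]. A call has exactly 5 rows; each row is the pose to reach, as a shift and turn from the pose commanded when the call began; what a row does not reach only later rows make up. Full scale, the value 1, is 150 mm for a shift and 30 degrees for a turn. A row lasts 1/10 s, in which the tool goes at most 50 mm and 8.59 degrees, less where a joint would pass 70% of its speed; a pose out of reach is approached as far as the arm can. A call with a number of a shift or a turn outside -1 to 1 is refused whole. A call with a gripper value outside its range is refused whole. The fingers move at their own pace and stop on an object; the grip force is fixed at half the most. Time passes only in rows, so rows that repeat a pose let the fingers close, or fill a call up. It gives the time, the measured TCP pose, the force, the opening and the grip force at its end, in the units of the state.
- monitor.state(): the state, without advancing time (a new reading comes with each control period).
- eyes.read_camera(name): name is "scene" or "top" or "wrist"; returns a dict with "frame" (400x640x3 uint8, red, green, blue), "range_z" (400x640 float32, m along the optical axis (not along the pixel's ray), 0 where there is no reading), "fx", "fy", "cx", "cy" (pixels), "position" and "orientation" of the camera in the world; the wrist camera has in their place "T_tool_cam" (4x4, takes a point from camera to tool coordinates, whose origin is the TCP and whose axes are the flange's). Camera axes: x right, y down, z forward; pixel columns grow to the right and rows downward; lengths in m; the calibration is good to about 2 mm. A picture is of the moment at which its call begins: read the wrist's pose just before it.
- sign_off(): hands the job in; it is judged then, once.
The state is a dict: "t": time; "joint_pos": joint angles; "qvel": joint speeds; "joint_torque": joint torques, N m; "position": TCP position; "orientation": TCP orientation; "ft_force": force on the tool from outside, world axes, zero at the start; "wrist_torque": the same for the moment, N m; "opening": finger opening in m; "grasp_force": force on a finger pad.
Only numpy, scipy, OpenCV 4.12 (cv2) and the standard library are available. Lean on these libraries where they do the work, as an engineer would, in place of code of your own. Each camera call takes 0.05 s, during which the arm holds its last target. There are 200 camera calls.

## Working session

There is one attempt and no reset: what is moved stays moved. The work goes in short steps, Python scripts to look and compute and a shell command to move; the robot and the scene stay as the last step left them, time stands still between calls to the robot, and variables do not carry over. Pictures are saved under pics/ and viewed, at most 10 in all, crops included, and the job is handed in when it is done.

```bash
mkdir -p pics; ls
cat > h.py <<'E'
import numpy as np, cv2
from scipy.spatial.transform import Rotation as R
from cell import monitor, eyes, env
def cam(n):
    s=monitor.state(); c=eyes.read_camera(n)
    if 'T_tool_cam' in c:
        T=np.eye(4);T[:3,:3]=R.from_quat(s['orientation']).as_matrix();T[:3,3]=s['position'];T=T@np.array(c['T_tool_cam'])
    else:
        T=np.eye(4);T[:3,:3]=R.from_quat(c['orientation']).as_matrix();T[:3,3]=c['position']
    c['T']=T; return c
def cloud(c):
    v,u=np.mgrid[:400,:640]; z=c['range_z']
    P=np.stack([(u-c['cx'])/c['fx']*z,(v-c['cy'])/c['fy']*z,z],-1)
    W=P@c['T'][:3,:3].T+c['T'][:3,3]; W[z<=0]=np.nan; return W
def save(n,im): cv2.imwrite('pics/'+n,im[:,:,::-1])
E
python3 - <<'E'
from h import *
a=cam('top');b=cam('scene')
save('top.png',a['frame']);save('scene.png',b['frame'])
np.savez('top.npz',W=cloud(a),T=a['T'],f=a['frame'],k=[a['fx'],a['fy'],a['cx'],a['cy']])
print(a['T'][:3],b['T'][:3,3]);s=monitor.state();print(s['t'],s['position'],s['orientation'],s['opening'])
E
```

```text
pics
[[ 3.79462836e-03 -9.95186374e-01  9.79269251e-02  4.25916418e-01]
 [-9.99992098e-01 -3.66029014e-03  1.55143753e-03  4.64340602e-02]
 [-1.18552853e-03 -9.79320384e-02 -9.95192399e-01  1.30954145e+00]] [0.00114653 0.58706344 0.62769618]
0.1 [ 0.27953805 -0.58623215  0.2044751 ] [ 9.75373289e-01  2.20558898e-01 -3.44131847e-05 -8.47669304e-04] 0.09380055444642948
```

View pics/top.png

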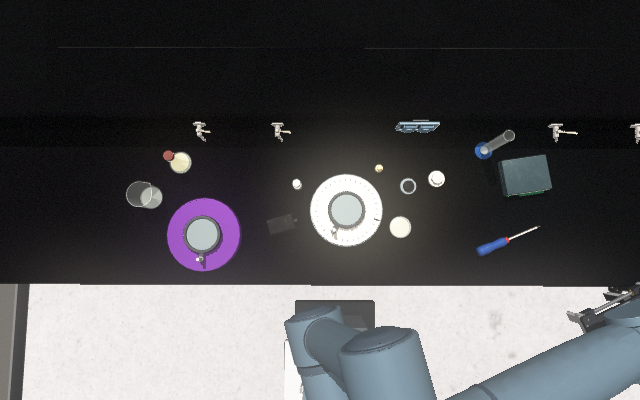

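View pics/scene.png

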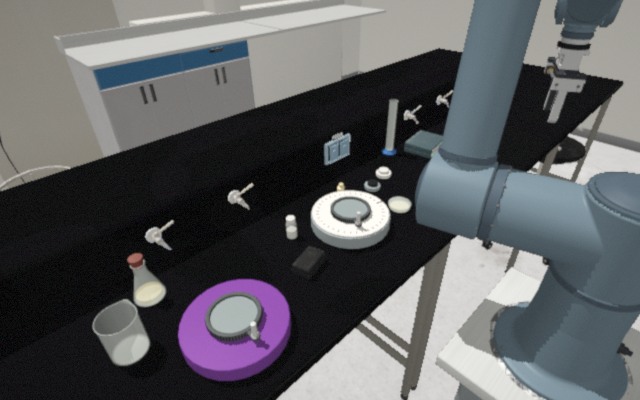

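The white polariscope is at (346,210), with the lever at its lower left (334,232); the purple look-alike is at (203,234). The switch candidates are the dark-topped one at (408,186) and the white one at (437,179). Next, an enlarged crop to check both.

Run:
```python
from h import *
d=np.load('top.npz');f=d['f'];W=d['W']
save('crop.png',cv2.resize(f[150:260,300:460],None,fx=5,fy=5,interpolation=cv2.INTER_CUBIC))
for u,v in [(408,186),(437,179),(400,186),(346,210),(334,232),(377,218),(400,227),(379,168),(297,184),(281,224)]: print(u,v,W[v,u].round(4))
# disc: points with z 0.036..0.046 near
m=(abs(W[...,2]-.042)<.006)&(np.hypot(W[...,0]-W[210,346,0],W[...,1]-W[210,346,1])<.12)&(f.min(-1)>150)
p=W[m][:,:2].astype(np.float32);print(cv2.minEnclosingCircle(p),len(p),np.median(W[m][:,2]))
```

```text
408 186 [ 0.5894 -0.1945  0.0219]
437 179 [ 0.6099 -0.2781  0.0223]
400 186 [ 0.5906 -0.1732  0.0117]
346 210 [ 0.5179 -0.015   0.0449]
334 232 [0.4558 0.0189 0.0589]
377 218 [ 0.4962 -0.1029  0.0364]
400 227 [ 0.4718 -0.1712  0.0144]
379 168 [ 0.6401 -0.1105  0.0301]
297 184 [0.5894 0.1226 0.0576]
281 224 [0.4786 0.1688 0.0271]
((0.5194976329803467, -0.015313302166759968), 0.1023898795247078) 2951 0.04081621652139211
```

View pics/crop.png

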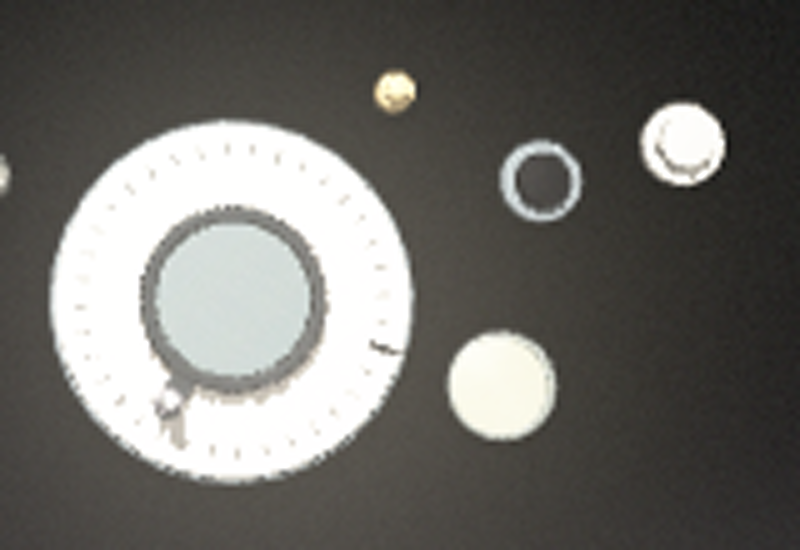

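The crop settles it. The grey housing with a black button at crop (540,180) is the lamp switch; the one at (683,143) is all white, so it is a decoy. The long mark is at crop (387,348), to the right of centre and slightly towards the robot, and the lever is at (170,405). I'll move over the scene with the fingers shut for a closer wrist view.

```bash
python3 -m crank '[[0,[0.1,0.25,0.1],[0,0,0.2]],[0,[0.2,0.5,0.2],[0,0,0.4]],[0,[0.3,0.75,0.3],[0,0,0.6]],[0,[0.35,1,0.4],[0,0,0.6]],[0,[0.35,1,0.4],[0,0,0.6]]]'
python3 -m crank '[[0,[0.1,0.25,0],[0,0,0.2]],[0,[0.2,0.5,0],[0,0,0.4]],[0,[0.3,0.75,0],[0,0,0.6]],[0,[0.35,1,0],[0,0,0.6]],[0,[0.35,1,0],[0,0,0.6]]]'
python3 -m crank '[[0,[0,0.25,0],[0,0,0]],[0,[0,0.5,0],[0,0,0]],[0,[0,0.75,0],[0,0,0]],[0,[0,1,0],[0,0,0]],[0,[0,1,0],[0,0,0]]]'
python3 -m crank '[[0,[0,0.25,0],[0,0,0]],[0,[0,0.5,0],[0,0,0]],[0,[0,0.75,0],[0,0,0]],[0,[0,0.8,0],[0,0,0]],[0,[0,0.8,0],[0,0,0]]]'
python3 - <<'E'
from h import *
a=cam('wrist');save('w1.png',a['frame'])
np.savez('w1.npz',W=cloud(a),T=a['T'],f=a['frame'],k=[a['fx'],a['fy'],a['cx'],a['cy']])
print(a['T'].round(3),a['T_tool_cam']);s=monitor.state();print(s['t'],s['position'],R.from_quat(s['orientation']).as_matrix().round(3),s['ft_force'],s['joint_pos'])
E
```

```text
t: 0.6
position: [0.3338, -0.4343, 0.2677]
orientation: [0.928, 0.372, 0.0, 0.002]
ft_force: [1.0, -0.6, -0.3]
opening: 0.0576
grasp_force: 0.0
t: 1.1
position: [0.3852, -0.284, 0.2647]
orientation: [0.859, 0.513, 0.0, -0.001]
ft_force: [-0.3, 0.1, -0.2]
opening: 0.017
grasp_force: 0.0
t: 1.6
position: [0.3846, -0.135, 0.2651]
orientation: [0.859, 0.513, 0.0, -0.0]
ft_force: [0.5, -0.2, 0.6]
opening: 0.0004
grasp_force: 0.0
t: 2.1
position: [0.385, -0.0172, 0.2653]
orientation: [0.859, 0.512, -0.0, 0.0]
ft_force: [0.8, 0.5, 0.3]
opening: 0.0005
grasp_force: 0.0
[[ 0.879 -0.462 -0.116  0.42 ]
 [-0.476 -0.852 -0.217  0.045]
 [ 0.001  0.246 -0.969  0.444]
 [ 0.     0.     0.     1.   ]] [[ 4.79560950e-04 -9.69468322e-01 -2.45216113e-01  7.10445630e-02]
 [ 9.99999666e-01  3.02734738e-04  7.58796187e-04  7.05236695e-04]
 [-6.61393431e-04 -2.45216395e-01  9.69468144e-01 -1.78797477e-01]
 [ 0.00000000e+00  0.00000000e+00  0.00000000e+00  1.00000000e+00]]
2.15 [ 0.38500392 -0.01780314  0.26529959] [[ 0.478  0.879 -0.   ]
 [ 0.879 -0.478 -0.001]
 [-0.001 -0.    -1.   ]] [-0.26425682 -0.66181336 -0.02025315] [-3.42137949e-01 -4.83443818e-01  2.11365088e+00 -7.21578094e-04
  1.51162772e+00  1.55960992e-01]
```

View pics/w1.png

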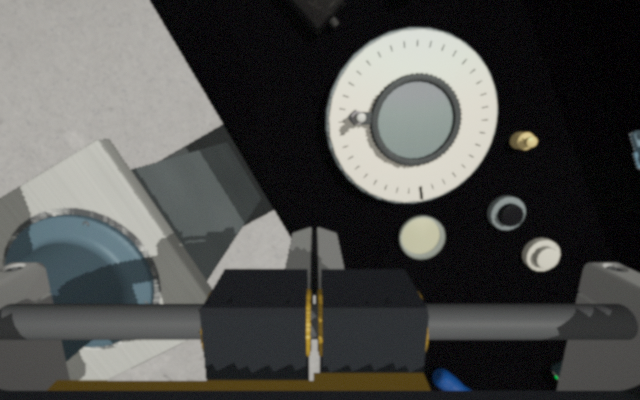

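The view shows the long mark at (421,192), the pin at (361,118), the pointer at about (345,121), and the grey switch with its black button at about (510,214).

```bash
cat >> h.py <<'E'
def ray(T,k,u,v,z):
    d=np.stack([(np.asarray(u)-k[2])/k[0],(np.asarray(v)-k[3])/k[1],np.ones(np.shape(u))],-1)@T[:3,:3].T
    return T[:3,3]+d*((z-T[2,3])/d[...,2])[...,None]
def warp(T,k,f,c,z,h=.12,n=600):
    # top view at height z: image up=+x, left=+y
    v,u=np.mgrid[:n,:n]; s=2*h/n
    P=np.stack([c[0]+h-s*v,c[1]+h-s*u,np.full(u.shape,z)],-1)
    Q=(P-T[:3,3])@T[:3,:3]
    return cv2.remap(f,(Q[...,0]/Q[...,2]*k[0]+k[2]).astype(np.float32),(Q[...,1]/Q[...,2]*k[1]+k[3]).astype(np.float32),cv2.INTER_CUBIC)
def disc(f,T,k,seed):
    m=(f.min(-1)>120).astype(np.uint8); n,l=cv2.connectedComponents(m)
    mm=(l==l[seed[1],seed[0]]).astype(np.uint8)
    cs=max(cv2.findContours(mm,0,cv2.CHAIN_APPROX_NONE)[0],key=cv2.contourArea)[:,0]
    p=ray(T,k,cs[:,0],cs[:,1],.042)[:,:2]
    c=np.r_[p.mean(0),.1]
    from scipy.optimize import least_squares
    return least_squares(lambda c:np.hypot(*(p-c[:2]).T)-c[2],c,loss='soft_l1',f_scale=.001).x
E
python3 - <<'E'
from h import *
d=np.load('w1.npz');f,T,k,W=d['f'],d['T'],d['k'],d['W']
c=disc(f,T,k,(360,170));print('disc',c,'depth z',W[170,360])
w=warp(T,k,f,c,.042); w2=warp(T,k,f,c,.088)
save('warp.png',np.hstack([cv2.resize(w,(400,400)),cv2.resize(w2,(400,400))]))
# mark: dark along arc r 90..97mm
g=f.mean(-1).astype(np.float32);th=np.radians(np.arange(0,360,.25))
def prof(r,z):
    P=np.stack([c[0]+r*np.cos(th),c[1]+r*np.sin(th),0*th+z],-1);Q=(P-T[:3,3])@T[:3,:3]
    return cv2.remap(g,(Q[:,0]/Q[:,2]*k[0]+k[2]).astype(np.float32)[None],(Q[:,1]/Q[:,2]*k[1]+k[3]).astype(np.float32)[None],1)[0]
pr=np.mean([prof(r,.042) for r in (.090,.092,.094)],0);i=pr.argmin();j=np.arange(i-16,i+17)%len(pr);wt=np.clip(np.median(pr)-20-pr[j],0,None)
print('mark deg',np.degrees(th[i]),(wt*(i+np.arange(-16,17))).sum()/wt.sum()*.25)
for n,u,v in [('pin',361,118),('button',510,214),('buttonrim',493,208),('white',540,252)]: print(n,W[v,u].round(4), f[v,u])
p=ray(T,k,361,118,.088);print('pin ray',p,np.hypot(*(p[:2]-c[:2])),np.degrees(np.arctan2(*(p[:2]-c[:2])[::-1])))
E
```

```text
disc [ 0.5207259  -0.01392751  0.10046245] depth z [ 0.43973063 -0.03831835  0.04066364]
mark deg 252.75 252.78550630435757
pin [0.463  0.0204 0.0873] [205 205 198]
button [ 0.5906 -0.1905  0.024 ] [31 32 32]
buttonrim [ 0.5782 -0.1783  0.0113] [112 119 117]
white [ 0.61   -0.2653  0.0195] [156 155 143]
pin ray [0.46291306 0.02046777 0.088     ] 0.06727078824215778 149.24981761369162
```

View pics/warp.png

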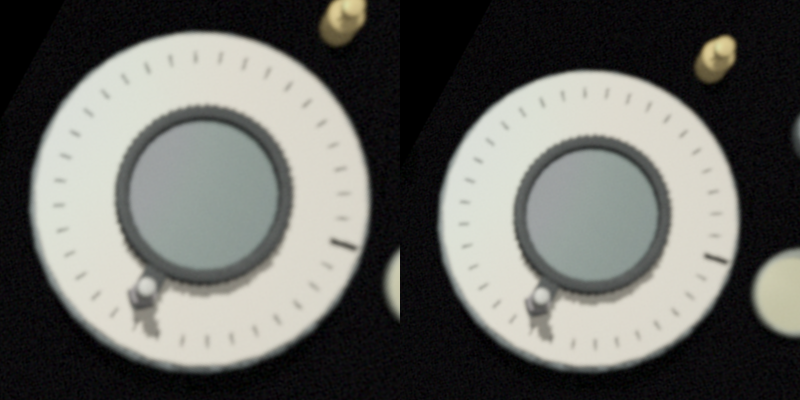

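```bash
python3 -m crank '[[0,[0.15,0.1,-0.15],[0,0,-0.08]],[0,[0.3,0.2,-0.3],[0,0,-0.08]],[0,[0.45,0.3,-0.5],[0,0,-0.08]],[0,[0.62,0.43,-0.75],[0,0,-0.08]],[0,[0.62,0.43,-0.75],[0,0,-0.08]]]'
python3 -m crank '[[0,[0,0,-0.15],[0,0,0]],[0,[0,0,-0.3],[0,0,0]],[0,[0,0,-0.45],[0,0,0]],[0,[0,0,-0.55],[0,0,0]],[0,[0,0,-0.55],[0,0,0]]]'
cat > plan.py <<'E'
from h import *
import sys
C=np.array([.5207,-.0139]);z=.067
def pose(th,off=.013):
    a=np.radians(th);return np.r_[C+.068*np.array([np.cos(a),np.sin(a)])-off*np.array([-np.sin(a),np.cos(a)]),z],th-90
def main(ths,off=.013):
    s=monitor.state();Rm=R.from_quat(s['orientation']).as_matrix();psi=np.degrees(np.arctan2(Rm[1,0],Rm[0,0]))
    print(s['t'],np.array(s['position']).round(4),psi,'F',s['ft_force'])
    for th in ths:
        p,y=pose(th,off);print(th,((p-s['position'])/.15).round(3),round((y-psi)/30,3))
E
python3 - <<'E'
from plan import *
main([149.2,153,157,161,165,169])
E
```

```text
t: 2.65
position: [0.4755, 0.0474, 0.1456]
orientation: [0.87, 0.493, -0.006, -0.004]
ft_force: [-0.6, -0.5, -0.0]
opening: 0.0002
grasp_force: 0.0
t: 3.15
position: [0.4767, 0.046, 0.0694]
orientation: [0.871, 0.492, -0.001, -0.001]
ft_force: [0.0, 0.5, -0.9]
opening: 0.0004
grasp_force: 0.0
3.15 [0.4767 0.046  0.0694] 58.954180221555376 F [ 0.00118593  0.46619899 -0.9138059 ]
149.2 [-0.052 -0.093 -0.016] 0.008
153 [-0.071 -0.116 -0.016] 0.135
157 [-0.09  -0.142 -0.016] 0.268
161 [-0.107 -0.17  -0.016] 0.402
165 [-0.122 -0.198 -0.016] 0.535
169 [-0.135 -0.228 -0.016] 0.668
```

```bash
python3 -m crank '[[0,[-0.052,-0.093,-0.01],[0,0,0.01]],[0,[-0.07,-0.116,-0.01],[0,0,0.13]],[0,[-0.09,-0.142,-0.01],[0,0,0.27]],[0,[-0.107,-0.17,-0.01],[0,0,0.4]],[0,[-0.122,-0.198,-0.01],[0,0,0.53]]]'
python3 - <<'E'
from plan import *
main([165,169,173,177,181,185])
a=cam('wrist');save('w2.png',a['frame'])
np.savez('w2.npz',W=cloud(a),T=a['T'],f=a['frame'],k=[a['fx'],a['fy'],a['cx'],a['cy']])
E
```

```text
t: 3.65
position: [0.4604, 0.0167, 0.0708]
orientation: [0.793, 0.609, 0.001, 0.001]
ft_force: [0.3, 1.5, -0.6]
opening: 0.0001
grasp_force: 0.8
3.65 [0.4604 0.0167 0.0708] 75.04475410719489 F [ 0.25013441  1.54069791 -0.61920949]
165 [-0.013 -0.003 -0.025] -0.001
169 [-0.027 -0.033 -0.025] 0.132
173 [-0.037 -0.063 -0.025] 0.265
177 [-0.046 -0.094 -0.025] 0.399
181 [-0.053 -0.125 -0.025] 0.532
185 [-0.057 -0.157 -0.025] 0.665
```

View pics/w2.png

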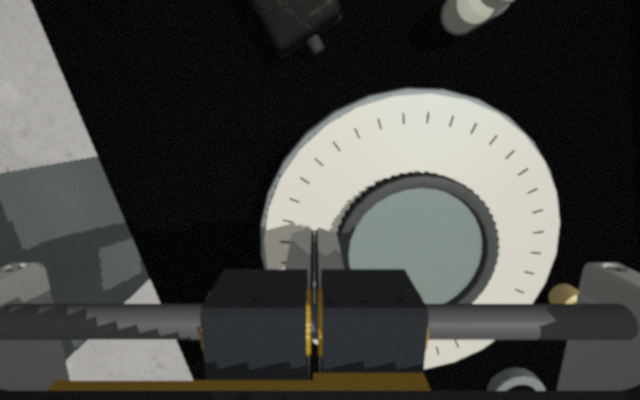

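The fingertips now hide the pin, and the 1.5 N reading in the push direction confirms contact. Carrying on along the arc.

```bash
python3 -m crank '[[0,[-0.027,-0.033,-0.02],[0,0,0.13]],[0,[-0.037,-0.063,-0.02],[0,0,0.265]],[0,[-0.046,-0.094,-0.02],[0,0,0.4]],[0,[-0.053,-0.125,-0.02],[0,0,0.53]],[0,[-0.057,-0.157,-0.02],[0,0,0.665]]]'
python3 - <<'E'
from plan import *
main([185,189,193,197,201,205])
E
```

```text
t: 4.2
position: [0.4516, -0.0065, 0.0675]
orientation: [0.676, 0.737, 0.001, 0.001]
ft_force: [-0.7, 1.6, 0.8]
opening: 0.0007
grasp_force: 0.9
4.2 [ 0.4516 -0.0065  0.0675] 94.95695015915302 F [-0.68293938  1.58804901  0.81060214]
185 [ 0.002 -0.002 -0.003] 0.001
189 [-0.001 -0.034 -0.003] 0.135
193 [-0.    -0.067 -0.003] 0.268
197 [ 0.002 -0.099 -0.003] 0.401
201 [ 0.006 -0.131 -0.003] 0.535
205 [ 0.013 -0.162 -0.003] 0.668
```

```bash
python3 -m crank '[[0,[-0.001,-0.034,0],[0,0,0.135]],[0,[0,-0.067,0],[0,0,0.27]],[0,[0.002,-0.099,0],[0,0,0.4]],[0,[0.006,-0.131,0],[0,0,0.535]],[0,[0.013,-0.162,0],[0,0,0.67]]]'
python3 - <<'E'
from plan import *
main([205,209,213,217,221,225])
E
```

```text
t: 4.7
position: [0.4533, -0.031, 0.0675]
orientation: [0.537, 0.844, 0.0, 0.001]
ft_force: [-1.4, 1.6, 0.6]
opening: 0.0005
grasp_force: 0.9
4.7 [ 0.4533 -0.031   0.0675] 115.0643299408336 F [-1.39640383  1.55617527  0.62074094]
205 [ 0.002  0.001 -0.003] -0.002
209 [ 0.011 -0.03  -0.003] 0.131
213 [ 0.022 -0.06  -0.003] 0.265
217 [ 0.035 -0.09  -0.003] 0.398
221 [ 0.05  -0.118 -0.003] 0.531
225 [ 0.067 -0.146 -0.003] 0.665
```

```bash
python3 -m crank '[[0,[0.011,-0.03,0],[0,0,0.13]],[0,[0.022,-0.06,0],[0,0,0.265]],[0,[0.035,-0.09,0],[0,0,0.4]],[0,[0.05,-0.118,0],[0,0,0.53]],[0,[0.067,-0.146,0],[0,0,0.665]]]'
python3 - <<'E'
from plan import *
main([225,229,233,237,241,244])
E
```

```text
t: 5.2
position: [0.4634, -0.053, 0.0675]
orientation: [0.383, 0.924, -0.0, 0.001]
ft_force: [-0.3, 0.9, 0.4]
opening: 0.0004
grasp_force: 0.9
5.2 [ 0.4634 -0.053   0.0675] 135.01264319686985 F [-0.29054675  0.9246635   0.44361749]
225 [ 0.     0.001 -0.003] -0.0
229 [ 0.019 -0.025 -0.003] 0.133
233 [ 0.04  -0.05  -0.003] 0.266
237 [ 0.063 -0.073 -0.003] 0.4
241 [ 0.087 -0.094 -0.003] 0.533
244 [ 0.106 -0.109 -0.003] 0.633
```

```bash
python3 -m crank '[[0,[0.019,-0.025,0],[0,0,0.13]],[0,[0.04,-0.05,0],[0,0,0.265]],[0,[0.063,-0.073,0],[0,0,0.4]],[0,[0.087,-0.094,0],[0,0,0.53]],[0,[0.106,-0.109,0],[0,0,0.633]]]'
python3 - <<'E'
from plan import *
main([244]); main([244],.045)
a=cam('top');save('t2.png',np.hstack([cv2.resize(a['frame'][150:260,300:440],(700,550))]))
E
```

```text
t: 5.7
position: [0.4792, -0.0695, 0.0675]
orientation: [0.225, 0.974, -0.0, 0.0]
ft_force: [-1.8, -0.2, 1.3]
opening: 0.0005
grasp_force: 0.8
5.7 [ 0.4792 -0.0695  0.0675] 153.98147279438328 F [-1.84072026 -0.24994546  1.3075002 ]
244 [-0.     0.001 -0.003] 0.001
5.7 [ 0.4792 -0.0695  0.0675] 153.98147279438328 F [-1.84072026 -0.24994546  1.3075002 ]
244 [-0.192  0.095 -0.003] 0.001
```

View pics/t2.png

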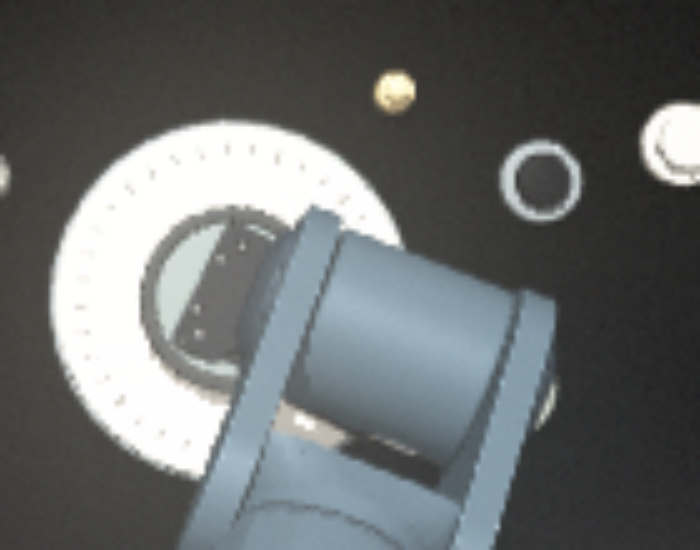

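Pushed to about 244°. The arm blocks the top view, so I'll back off, rise and look with the wrist camera.

```bash
python3 -m crank '[[0,[-0.06,0.03,0],[0,0,0]],[0,[-0.08,0.04,0.15],[0,0,0]],[0,[-0.08,0.04,0.4],[0,0,0]],[0,[-0.08,0.04,0.7],[0,0,0]],[0,[-0.08,0.04,1],[0,0,0]]]'
python3 -m crank '[[0,[0.15,-0.1,0],[0,0,0]],[0,[0.4,-0.2,0.1],[0,0,0]],[0,[0.6,-0.3,0.1],[0,0,0]],[0,[0.8,-0.44,0.1],[0,0,0]],[0,[0.8,-0.44,0.1],[0,0,0]]]'
cat > meas.py <<'E'
from plan import *
import sys
a=cam('wrist');T=a['T'];f=a['frame'];k=[a['fx'],a['fy'],a['cx'],a['cy']]
np.savez(sys.argv[1]+'.npz',W=cloud(a),T=T,f=f,k=k)
c=C
w=warp(T,k,f,C,.042,.11,480); w2=warp(T,k,f,[.49,-.09],.0525,.03,400)
save(sys.argv[1]+'.png',np.hstack([cv2.resize(f,(400,250)).repeat(1,0),np.zeros((250,0,3),np.uint8),cv2.resize(w2,(250,250))]))
save(sys.argv[1]+'.png',np.hstack([cv2.resize(f[:, :],(400,400)),w2]))
s=monitor.state();print(s['t'],s['position'],s['orientation'])
E
python3 meas.py m1
```

```text
t: 6.25
position: [0.4657, -0.0619, 0.2179]
orientation: [0.226, 0.974, -0.0, 0.0]
ft_force: [1.0, -0.5, -0.3]
opening: 0.0005
grasp_force: 0.0
t: 6.75
position: [0.5882, -0.1301, 0.2309]
orientation: [0.227, 0.974, -0.0, 0.0]
ft_force: [-1.0, 0.3, -0.6]
opening: 0.0003
grasp_force: 0.0
6.8 [ 0.58685907 -0.12888901  0.23085792] [ 2.26389107e-01  9.74036903e-01  6.01016341e-06 -2.88673474e-04]
```

View pics/m1.png

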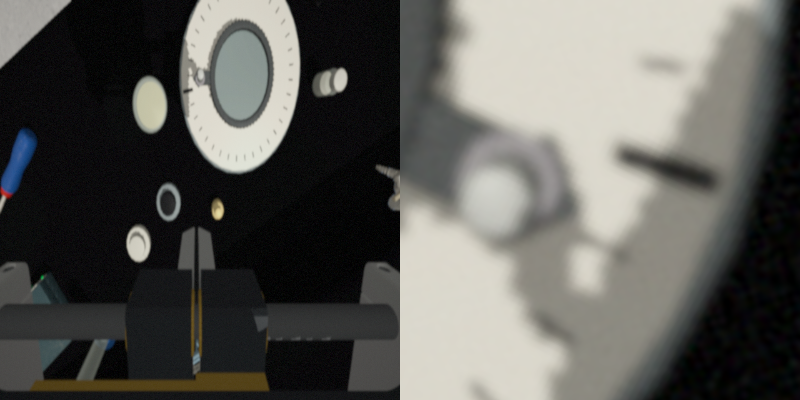

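```bash
cat > ang.py <<'E'
from h import *
import sys
d=np.load(sys.argv[1]+'.npz');f,T,k,W=d['f'],d['T'],d['k'],d['W']
Q=(np.array([.60,.02,.042])*0+np.array([.52,.065,.042])-T[:3,3])@T[:3,:3]; sd=(int(Q[0]/Q[2]*k[0]+k[2]),int(Q[1]/Q[2]*k[1]+k[3]))
c=disc(f,T,k,sd);print('disc',c)
C=np.array([.5207,-.0139])
m=(W[...,2]>.08)&(W[...,2]<.095)&(np.hypot(W[...,0]-C[0],W[...,1]-C[1])<.08)
v,u=np.nonzero(m);p=ray(T,k,u.mean(),v.mean(),.088)
dg=lambda q:(np.degrees(np.arctan2(*(q[:2]-c[:2])[::-1]))%360).round(2)
print('pin',len(u),u.mean(),v.mean(),p,np.hypot(*(p[:2]-c[:2])),dg(p),'z',np.median(W[m][:,2]))
# lever body by depth: z .050-.06, r 58-80
r=np.hypot(W[...,0]-c[0],W[...,1]-c[1])
g=f.mean(-1).astype(np.float32);th=np.radians(np.arange(200,300,.25))
def prof(r,z):
    P=np.stack([c[0]+r*np.cos(th),c[1]+r*np.sin(th),0*th+z],-1);Q=(P-T[:3,3])@T[:3,:3]
    return cv2.remap(g,(Q[:,0]/Q[:,2]*k[0]+k[2]).astype(np.float32)[None],(Q[:,1]/Q[:,2]*k[1]+k[3]).astype(np.float32)[None],1)[0]
for rr in ([.086,.088],[.090,.092],[.094,.096]):
    pr=np.mean([prof(x,.042) for x in rr],0);i=pr.argmin();j=np.arange(i-12,i+13).clip(0,len(th)-1);wt=np.clip(60-pr[j]+pr[i]*0+20,0,None)
    print('mark',rr,200+.25*i,200+(wt*j).sum()/max(wt.sum(),1e-6)*.25,pr[i])
for rr in (.055,.057,.059): 
    pr=prof(rr,.055);w=np.nonzero(pr<pr.min()+.4*(np.percentile(pr,90)-pr.min()))[0];print('lever',rr,200+.25*w.min(),200+.25*w.max(),200+.25*w.mean())
c2=c[:2]
save(sys.argv[1]+'_t.png',cv2.resize(warp(T,k,f,[.495,-.085],.0525,.03,600),(600,600)))
E
python3 ang.py m1
```

```text
disc [ 0.52521528 -0.01599012  0.09774763]
pin 102 320.0 74.5 [ 0.49358066 -0.0773254   0.088     ] 0.06901279099602185 242.72 z 0.08742133026026444
mark [0.086, 0.088] 249.5 249.56040203414258 70.081055
mark [0.09, 0.092] 249.5 249.64962127088342 45.47461
mark [0.094, 0.096] 249.75 249.76963072791122 45.393883
lever 0.055 200.0 249.5 224.75
lever 0.057 200.0 248.25 223.4262048192771
lever 0.059 204.25 248.0 239.175
```

```bash
sed -i 's/f.min(-1)>120/f.min(-1)>70/; ' h.py; python3 ang.py m1; sed -i "s/^c=disc.*/c=np.array([.5207,-.0139,.1])/" ang.py; echo; python3 ang.py m1
```

```text
disc [ 0.52390047 -0.01678896  0.0998803 ]
pin 102 320.0 74.5 [ 0.49358066 -0.0773254   0.088     ] 0.06770488099872181 243.4 z 0.08742133026026444
mark [0.086, 0.088] 250.25 250.1657584795609 60.079754
mark [0.09, 0.092] 250.5 250.29468856549965 42.850586
mark [0.094, 0.096] 250.25 250.38121537795217 58.786457
lever 0.055 200.0 249.5 224.75
lever 0.057 202.75 248.75 235.1830985915493
lever 0.059 234.75 248.75 241.75

pin 102 320.0 74.5 [ 0.49358066 -0.0773254   0.088     ] 0.06897999308417467 246.85 z 0.08742133026026444
mark [0.086, 0.088] 252.75 252.81857138056404 74.72771
mark [0.09, 0.092] 252.75 252.75074030873785 47.070312
mark [0.094, 0.096] 252.75 252.77379739405114 43.680336
lever 0.055 237.75 265.0 247.89285714285714
lever 0.057 238.25 253.5 245.875
lever 0.059 239.0 252.75 245.875
```

The lever is still about 6–7° short. Going back behind the pin to push to about 250°.

Run:
```python
from plan import *
main([244],.028)
```

```text
6.8 [ 0.5869 -0.1289  0.2309] 153.8308447824515 F [-0.72746098 -0.24759013 -0.29642351]
244 [-0.808  0.441 -1.092] 0.006
```

```bash
python3 -m crank '[[0,[-0.2,0.11,0],[0,0,0]],[0,[-0.4,0.22,0],[0,0,0]],[0,[-0.6,0.33,0],[0,0,0]],[0,[-0.81,0.44,-0.2],[0,0,0]],[0,[-0.81,0.44,-0.4],[0,0,0]]]'
python3 -m crank '[[0,[0,0,-0.15],[0,0,0]],[0,[0,0,-0.3],[0,0,0]],[0,[0,0,-0.5],[0,0,0]],[0,[0,0,-0.69],[0,0,0]],[0,[0,0,-0.69],[0,0,0]]]'
python3 - <<'E'
from plan import *
main([241,244,246,248,250])
E
```

```text
t: 7.3
position: [0.4618, -0.0598, 0.1707]
orientation: [0.225, 0.974, -0.0, 0.001]
ft_force: [0.3, 0.4, -0.2]
opening: 0.0006
grasp_force: 0.0
t: 7.8
position: [0.4611, -0.0603, 0.0644]
orientation: [0.226, 0.974, 0.001, -0.004]
ft_force: [-0.2, -0.3, -0.6]
opening: 0.0003
grasp_force: 0.0
7.8 [ 0.4611 -0.0603  0.0644] 153.93499030597383 F [-0.23696996 -0.25543925 -0.61312097]
241 [ 0.102 -0.045  0.018] -0.098
244 [ 0.121 -0.06   0.018] 0.002
246 [ 0.134 -0.069  0.018] 0.069
248 [ 0.147 -0.078  0.018] 0.136
250 [ 0.161 -0.087  0.018] 0.202
```

```bash
python3 -m crank '[[0,[0.1,-0.045,0.018],[0,0,0]],[0,[0.12,-0.06,0.018],[0,0,0]],[0,[0.134,-0.069,0.018],[0,0,0.07]],[0,[0.147,-0.078,0.018],[0,0,0.136]],[0,[0.161,-0.087,0.018],[0,0,0.2]]]'
python3 -m crank '[[0,[-0.06,0.02,0],[0,0,0]],[0,[-0.08,0.03,0.1],[0,0,0]],[0,[-0.08,0.03,0.3],[0,0,0]],[0,[-0.08,0.03,0.5],[0,0,0]],[0,[-0.08,0.03,0.6],[0,0,0]]]'
python3 - <<'E'
from plan import *
main([])
s=monitor.state();print((np.array([.562,-.119,.155])-s['position'])/.15)
E
```

```text
t: 8.3
position: [0.4893, -0.0751, 0.0717]
orientation: [0.173, 0.985, -0.0, 0.0]
ft_force: [-1.5, 1.0, 1.0]
opening: 0.0003
grasp_force: 0.8
t: 8.8
position: [0.4779, -0.0707, 0.1638]
orientation: [0.174, 0.985, -0.001, 0.003]
ft_force: [-0.1, -0.6, 0.6]
opening: 0.0001
grasp_force: 0.0
8.8 [ 0.4779 -0.0707  0.1638] 159.92743495980883 F [-0.11686483 -0.61480435  0.566792  ]
[ 0.56042778 -0.32202688 -0.05846356]
```

```bash
python3 -m crank '[[0,[0.1,-0.06,0],[0,0,0]],[0,[0.3,-0.15,0],[0,0,0]],[0,[0.45,-0.25,0],[0,0,0]],[0,[0.56,-0.32,0],[0,0,0]],[0,[0.56,-0.32,0],[0,0,0]]]'
sed -i 's/\[.49,-.09\],.0525,.03/[.497,-.09],.0525,.03/' meas.py; python3 meas.py m2; python3 ang.py m2
```

```text
t: 9.3
position: [0.5621, -0.1194, 0.1612]
orientation: [0.175, 0.985, -0.0, 0.001]
ft_force: [-0.4, -0.3, -0.0]
opening: 0.0004
grasp_force: 0.0
9.35 [ 0.56110378 -0.11860568  0.16079543] [1.74379312e-01 9.84678539e-01 4.24088548e-06 1.75278569e-04]
pin 140 335.5 119.5 [ 0.50345323 -0.08080924  0.088     ] 0.0690962923279991 255.55 z 0.08741519376606208
mark [0.086, 0.088] 252.75 252.70842090944058 32.364586
mark [0.09, 0.092] 252.5 252.69976743806822 31.662762
mark [0.094, 0.096] 252.75 252.7336381959576 34.774414
lever 0.055 200.0 262.5 231.25
lever 0.057 203.75 261.75 242.37383177570092
lever 0.059 246.0 261.5 253.75
```

View pics/m2.png

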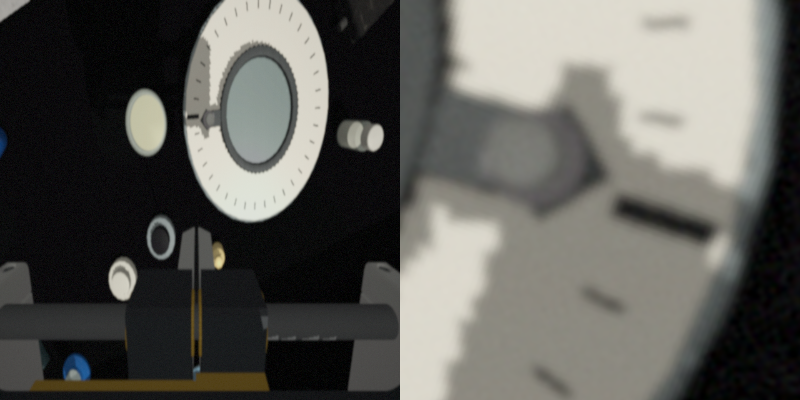

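The lever overshot by about 2.7°: the tip is at crop (605,175) and the mark line passes at y≈203. The cause was an unsettled pose reading. I'll push it back gently from the far side, letting the arm settle first.

Run:
```python
from plan import *
main([255.5],-.033)
```

```text
9.35 [ 0.5611 -0.1186  0.1608] 159.91491916276127 F [-0.78036246  1.37640777 -0.03462398]
255.5 [-0.17   0.204 -0.625] 0.186
```

```bash
python3 -m crank '[[0,[-0.09,0.1,0],[0,0,0.1]],[0,[-0.17,0.2,-0.1],[0,0,0.19]],[0,[-0.17,0.2,-0.3],[0,0,0.19]],[0,[-0.17,0.2,-0.45],[0,0,0.19]],[0,[-0.17,0.2,-0.61],[0,0,0.19]]]'
python3 -m crank '[[0,[0,0,0],[0,0,0]],[0,[0,0,0],[0,0,0]],[0,[0,0,0],[0,0,0]],[0,[0,0,0],[0,0,0]],[0,[0,0,0],[0,0,0]]]'
python3 - <<'E'
from plan import *
main([255.5,254,253,252.8],-.013);main([255.5],-.017)
E
```

```text
t: 9.85
position: [0.5346, -0.0875, 0.0685]
orientation: [0.125, 0.992, 0.0, 0.0]
ft_force: [0.0, -0.8, 0.0]
opening: 0.0001
grasp_force: 0.0
t: 10.35
position: [0.5366, -0.0888, 0.0698]
orientation: [0.125, 0.992, -0.0, 0.001]
ft_force: [0.3, 0.4, -0.0]
opening: 0.0005
grasp_force: 0.0
10.35 [ 0.5366 -0.0888  0.0698] 165.67422688772086 F [ 0.33639703  0.42008295 -0.03102881]
255.5 [-0.135  0.039 -0.019] -0.006
254 [-0.147  0.04  -0.019] -0.056
253 [-0.155  0.041 -0.019] -0.089
252.8 [-0.157  0.041 -0.019] -0.096
10.35 [ 0.5366 -0.0888  0.0698] 165.67422688772086 F [ 0.33639703  0.42008295 -0.03102881]
255.5 [-0.11   0.032 -0.019] -0.006
```

```bash
python3 -m crank '[[0,[-0.05,0.015,0],[0,0,0]],[0,[-0.1,0.03,0],[0,0,-0.01]],[0,[-0.125,0.038,0],[0,0,-0.03]],[0,[-0.14,0.04,0],[0,0,-0.05]],[0,[-0.15,0.041,0],[0,0,-0.08]]]'
python3 -m crank '[[0,[0,0,0],[0,0,0]],[0,[0,0,0],[0,0,0]],[0,[0,0,0],[0,0,0]],[0,[0,0,0],[0,0,0]],[0,[0,0,0],[0,0,0]]]'
python3 -m crank '[[0,[0.06,-0.02,0],[0,0,0]],[0,[0.1,-0.03,0.05],[0,0,0]],[0,[0.15,-0.04,0.2],[0,0,0]],[0,[0.25,-0.12,0.4],[0,0,0]],[0,[0.33,-0.22,0.6],[0,0,0]]]'
python3 -m crank '[[0,[0,0,0],[0,0,0]],[0,[0,0,0],[0,0,0]],[0,[0,0,0],[0,0,0]],[0,[0,0,0],[0,0,0]],[0,[0,0,0],[0,0,0]]]'
python3 meas.py m3; python3 ang.py m3
```

```text
t: 10.85
position: [0.5134, -0.0826, 0.0687]
orientation: [0.146, 0.989, -0.0, 0.0]
ft_force: [1.3, -0.5, -1.7]
opening: 0.0003
grasp_force: 0.8
t: 11.35
position: [0.5134, -0.0824, 0.0687]
orientation: [0.145, 0.989, 0.0, -0.0]
ft_force: [-0.0, 1.1, -0.9]
opening: 0.0004
grasp_force: 0.2
t: 11.85
position: [0.5637, -0.1155, 0.1601]
orientation: [0.145, 0.989, 0.0, -0.0]
ft_force: [0.8, -0.8, 0.0]
opening: 0.0005
grasp_force: 0.0
t: 12.35
position: [0.562, -0.1149, 0.1574]
orientation: [0.145, 0.989, 0.0, -0.001]
ft_force: [0.6, 0.1, -0.5]
opening: 0.0007
grasp_force: 0.0
12.4 [ 0.56221359 -0.1149807   0.1577083 ] [ 1.45301482e-01  9.89387039e-01  2.19382500e-04 -8.47026125e-04]
pin 145 335.2896551724138 118.77931034482759 [ 0.50028114 -0.07997607  0.088     ] 0.06915906849713853 252.83 z 0.0873315083791261
mark [0.086, 0.088] 252.5 252.74690984522962 31.799967
mark [0.09, 0.092] 252.75 252.91241342004045 38.595375
mark [0.094, 0.096] 252.75 252.8318417354342 37.681313
lever 0.055 200.0 260.5 230.25
lever 0.057 245.25 259.0 252.125
lever 0.059 246.0 258.75 252.375
```

View pics/m3.png

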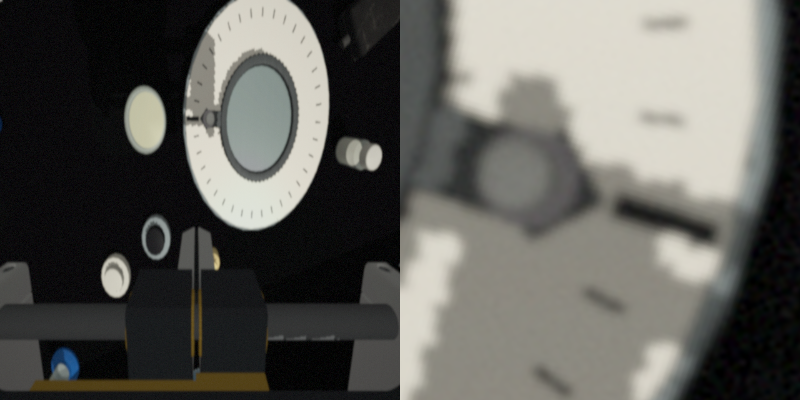

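Aligned: the pin is at 252.83° and the mark at 252.83°, and the tip at (600,200) meets the mark's inner end. Now the button, measured from two wrist views.

Run:
```python
from plan import *
for n in ('w1','m2','m3'):
    d=np.load(n+'.npz');W=d['W'];f=d['f']
    near=np.hypot(W[...,0]-.59,W[...,1]+.192)<.03
    m=near&(W[...,2]>.018)
    v,u=np.nonzero(m);q=ray(d['T'],d['k'],u.mean(),v.mean(),np.median(W[m][:,2]))
    ring=near&(f.min(-1)>70);p=W[ring]
    print(n,len(u),u.mean(),v.mean(),q.round(4),'mean',W[m].mean(0).round(4),'range',np.ptp(W[m],axis=0).round(3),'rim',cv2.minEnclosingCircle(p[:,:2].astype(np.float32)),np.median(p[:,2]))
s=monitor.state();print(s['position'])
```

```text
w1 422 510.7582938388626 215.4218009478673 [ 0.5917 -0.1941  0.0217] mean [ 0.5917 -0.1942  0.0216] range [0.03  0.031 0.006] rim ((0.5942003726959229, -0.19483347237110138), 0.02567790448665619) 0.011715986227240016
m2 672 255.22619047619048 241.24553571428572 [ 0.5925 -0.1953  0.0216] mean [ 0.5926 -0.1954  0.0215] range [0.03  0.031 0.006] rim ((0.5948069095611572, -0.19696255028247833), 0.02587038278579712) 0.011580424175980208
m3 702 247.15242165242165 240.85612535612535 [ 0.5924 -0.1953  0.0215] mean [ 0.5924 -0.1953  0.0214] range [0.031 0.031 0.006] rim ((0.5949586629867554, -0.19687387347221375), 0.025781746953725815) 0.01164755795550984
[ 0.56221359 -0.1149807   0.1577083 ]
```

Button centre is (0.592, -0.195), with its top at 0.0217 m. The views agree to 1.4 mm.

```bash
python3 -m crank '[[0,[0.05,-0.15,0],[0,0,0]],[0,[0.1,-0.3,0],[0,0,0]],[0,[0.2,-0.533,-0.1],[0,0,0]],[0,[0.2,-0.533,-0.4],[0,0,0]],[0,[0.2,-0.533,-0.72],[0,0,0]]]'
python3 -m crank '[[0,[0,0,0],[0,0,0]],[0,[0,0,0],[0,0,0]],[0,[0,0,0],[0,0,0]],[0,[0,0,0],[0,0,0]],[0,[0,0,0],[0,0,0]]]'
```

```text
t: 12.9
position: [0.5942, -0.197, 0.0508]
orientation: [0.146, 0.989, -0.001, 0.002]
ft_force: [0.2, -0.9, 0.1]
opening: 0.0005
grasp_force: 0.0
t: 13.4
position: [0.5943, -0.196, 0.0531]
orientation: [0.145, 0.989, -0.001, 0.002]
ft_force: [-1.0, 0.2, -0.4]
opening: 0.0008
grasp_force: 0.0
```

```bash
python3 -m crank '[[0,[-0.01,0,-0.08],[0,0,0]],[0,[-0.01,0,-0.16],[0,0,0]],[0,[-0.01,0,-0.2],[0,0,0]],[0,[-0.01,0,-0.22],[0,0,0]],[0,[-0.01,0,-0.23],[0,0,0]]]'
python3 -m crank '[[0,[0,0,-0.01],[0,0,0]],[0,[0,0,-0.015],[0,0,0]],[0,[0,0,-0.02],[0,0,0]],[0,[0,0,-0.02],[0,0,0]],[0,[0,0,-0.02],[0,0,0]]]'
```

```text
t: 13.9
position: [0.5905, -0.195, 0.0161]
orientation: [0.145, 0.989, 0.001, -0.002]
ft_force: [-5.7, 3.1, 12.7]
opening: 0.0005
grasp_force: 6.2
t: 14.4
position: [0.5907, -0.195, 0.0159]
orientation: [0.145, 0.989, 0.0, -0.002]
ft_force: [-12.1, 5.1, 22.6]
opening: 0.0007
grasp_force: 11.0
```

Bottomed out: the height stays at 0.016 m while the force climbs to 22 N, well over the 5 N needed. Releasing.

```bash
python3 -m crank '[[0,[0,0,0.05],[0,0,0]],[0,[0,0,0.15],[0,0,0]],[0,[0,0,0.4],[0,0,0]],[0,[0,0,0.7],[0,0,0]],[0,[0,0,1],[0,0,0]]]'
python3 -m crank '[[0,[-0.1,0.25,0],[0,0,0]],[0,[-0.2,0.53,0],[0,0,0]],[0,[-0.2,0.53,0],[0,0,0]],[0,[-0.2,0.53,0],[0,0,0]],[0,[-0.2,0.53,0],[0,0,0]]]'
python3 meas.py m4; python3 ang.py m4
python3 - <<'E'
from h import *
W=np.load('m4.npz')['W'];m=(np.hypot(W[...,0]-.5924,W[...,1]+.195)<.012);print('button z',np.nanmedian(W[m][:,2]))
E
```

```text
t: 14.9
position: [0.5911, -0.1953, 0.1648]
orientation: [0.145, 0.989, 0.0, -0.0]
ft_force: [-0.1, -0.1, -1.0]
opening: 0.0006
grasp_force: 0.0
t: 15.4
position: [0.5619, -0.1168, 0.1635]
orientation: [0.146, 0.989, -0.0, 0.0]
ft_force: [0.1, -1.0, -0.4]
opening: 0.0006
grasp_force: 0.0
15.45 [ 0.56187985 -0.11694552  0.16328787] [ 1.45909207e-01  9.89297945e-01 -1.52328524e-04  2.36931701e-04]
pin 136 337.27941176470586 117.88970588235294 [ 0.50033425 -0.07996553  0.088     ] 0.06913333872204461 252.87 z 0.08749771811255655
mark [0.086, 0.088] 252.5 252.7044206323458 31.986979
mark [0.09, 0.092] 252.75 252.71857228412605 33.01172
mark [0.094, 0.096] 252.75 252.66287853796211 37.786457
lever 0.055 200.0 264.5 230.43647540983608
lever 0.057 203.0 259.0 237.3718487394958
lever 0.059 243.5 258.75 251.125
button z 0.021791397344390923
```

The lever is still aligned, the button is back up, and the tool is clear of everything.

```bash
python3 -c "from cell import sign_off;print(sign_off())"
```

```text
the job is handed in; nothing more can be done
None
```

I pushed the lever's pointer onto the long mark (measured within about 0.2°, after pushing back a 2.7° overshoot), then pressed the grey lamp switch fully down and let it spring back up, and handed the job in at about 15.5 s.

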